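# Put the microscope parts away by kind

## Task

Put the microscope parts away after class: the two objectives (red and yellow band) into the blue tray, the two eyepieces (black and blue eyecup) into the white tray, one part to a bay, and the brown oil bottle into the orange tray. Set each one down, without dropping it or knocking anything over, so that it stands upright on the floor of its bay as it stands now. Leave the green slide box and the petri dish where they are.

Things in the scene. Friction and masses are not known exactly. Their poses are not given: they have to be found in the camera images.
- objective_red: microscope objective with a red band, standing upright on its wide end, lens tip up. Round: polished steel barrel 26 mm diameter up to 38 mm height (a black line low down, the red band from 29 to 43 mm), then tapering to 12 mm at the top, 50 mm tall in all; about 110 g. Origin: centre of its underside; z up along its axis
- objective_yellow: microscope objective with a yellow band, standing upright on its wide end, lens tip up. Round: polished steel barrel 26 mm diameter up to 38 mm height (a black line low down, the yellow band from 29 to 43 mm), then tapering to 12 mm at the top, 50 mm tall in all; about 110 g. Origin: centre of its underside; z up along its axis
- eyepiece_black: microscope eyepiece with a black eyecup, standing upright on the eyecup. Round: black eyecup 36 mm diameter and 18 mm high, above it an aluminium tube of 25 mm diameter up to 52 mm height with a black disc on top; about 80 g. Origin: centre of the eyecup's underside; z up along its axis
- eyepiece_blue: microscope eyepiece with a blue eyecup, standing upright on the eyecup. Round: blue eyecup 36 mm diameter and 18 mm high, above it an aluminium tube of 25 mm diameter up to 52 mm height with a black disc on top; about 80 g. Origin: centre of the eyecup's underside; z up along its axis
- oil_bottle: small closed bottle of immersion oil, standing upright: brown round body 30 mm diameter up to 45 mm height with a white paper band, narrowing to a black cap of 19 mm diameter, 68 mm tall in all; about 60 g. Origin: centre of its underside; z up along its axis
- blue_tray: blue two-bay tray, fixed to the bench, open on top: 66 mm along its x, 128 mm along its y, 17 mm high; walls, floor and the one divider 5 mm thick. Its two bays are about 56 x 56 mm inside, their centres at y = +31 mm and -31 mm (x = 0), bay floor 5 mm above the bench. Origin: centre of its underside, on the bench; z up
- white_tray: white two-bay tray, fixed to the bench, open on top: 66 mm along its x, 128 mm along its y, 17 mm high; walls, floor and the one divider 5 mm thick. Its two bays are about 56 x 56 mm inside, their centres at y = +31 mm and -31 mm (x = 0), bay floor 5 mm above the bench. Origin: centre of its underside, on the bench; z up
- orange_tray: orange one-bay tray, fixed to the bench, open on top: 66 x 66 mm, 17 mm high, walls and floor 5 mm thick, so one bay 56 x 56 mm inside with its centre at the origin and its floor 5 mm above the bench. Origin: centre of its underside, on the bench; z up
- slide_box: bystander, to be left alone: loose green slide box with a white paper top, 36 mm along its x, 74 mm along its y, 28 mm high. Origin: centre of its underside
- petri_dish: bystander, to be left alone: loose round closed petri dish with a pink filling, 65 mm diameter, 17 mm high. Origin: centre of its underside

How it is judged:
By the outcome, as a careful person would: the job done as asked, in the order asked, and still so for the second after the job is handed in, with the robot touching nothing.
It also fails if it takes over 128 s, if anything falls off the work surface, if the arm or the gripper's body presses on something with over 40 N, if the wrist force passes 120 N, or if a joint passes its speed limit or range.

## Robot

A 6-joint arm with a two-finger parallel gripper is mounted at the origin on the work surface. World frame = base frame: x ahead of the robot, y to its left, z up, the work surface at z = 0. Lengths are in m, angles in rad, forces in N, time in s.
With the tool pointing down it reaches from about 0.25 to 0.725 m from the base axis. Payload 4 kg.
Tool frame: the origin (TCP) lies midway between the tips of the shut fingers; the grasp point (between the pads) lies bot.pinch_z behind it (bot.pinch_z is the distance from the TCP to the grasp point, in m); z points along the fingers, y is the line along which they close (so a half turn about z gives the same grasp; the last joint's range is limited). The gripper opens to 85 mm and grips with 20 to 120 N. Pads are 22 mm wide; open, the fingers measure 114 mm over their backs; the gripper's body (76 mm by 85 mm) begins 54 mm behind the grasp point. The pads swing forward as they close: fully open they stand 13 mm farther back than shut.
Start: joints at [1.28, 0.241, 0.005, 1.335, 0, 1.571], TCP at [0.143, 0.479, 0.231] pointing down, gripper open.
Joint ranges: [-2.72, 2.72], [-1.05, 1.87], [-1.09, 1.28], [-1.99, 2.15], [-1.42, 1.44], [-3.14, 3.14]. Speed limits (rad/s): [2.79, 2.79, 3.14, 3.14, 3.14, 3.14].

## Interface

Orientations are given as a unit quaternion [x, y, z, w].
In Python, from workcell import bot, cams, ticket, readout gives the robot as it stands (bot), with the cameras (cams), the job (ticket) and the readings (readout).
- The arm moves only by the shell command python3 jog.py 'ROWS'. ROWS is a JSON list of rows, 1 to 10 of them, each of 7 numbers: a rotation vector rx, ry, rz in rad, then dx, dy, dz in m, then the finger opening in m; each row is the pose to reach, as a shift and turn from the pose commanded when the command began, along the tool's axes at that moment; what a row does not reach only later rows make up. A row lasts 1/8 s, in which the tool goes at most 0.0625 m and 0.188 rad, less where a joint would pass 70% of its speed; a pose out of reach is approached as far as the arm can. The fingers move at their own pace and stop on an object; the grip force is fixed at half the most. Time passes only in rows, so rows that do not move let the fingers close. It prints the time, the measured TCP pose, the force, the opening and the grip force at its end.
- readout.get_obs(): the state, without advancing time (a new reading comes with each control period).
- cams.camera(name): name is "scene" or "side" or "wrist"; returns the picture (400x640x3 uint8, red, green, blue); there is no depth.
- cams.calibration(name): a dict with "mtx" (3x3 intrinsics, pixels), "R" (3x3) and "t" (3): a world point X has camera coordinates R X + t. Camera axes: x right, y down, z forward; pixel columns grow to the right and rows downward; lengths in m; the calibration is good to about 2 mm. The wrist camera is an equidistant fisheye: a pixel r from the principal point sees the ray r / f radians off the axis. A picture is of the moment at which its call begins: read the wrist's pose just before it. calibration takes no time and is no camera call; for the wrist camera it gives the pose at the moment of the call.
- ticket.job_done(): hands the job in; it is judged then, once.
The state is a dict: "clock": time; "joint_pos": joint angles; "joint_vel": joint speeds; "tau": joint torques, N m; "eef_pos": TCP position; "tool_rot": TCP orientation; "ft_force": force on the tool from outside, world axes, zero at the start; "ft_torque": the same for the moment, N m; "grip_width": finger opening in m; "grasp_force": force on a finger pad.
Only numpy, scipy, OpenCV 4.12 (cv2) and the standard library are available. Lean on these libraries where they do the work, as an engineer would, in place of code of your own. Each camera call takes 0.05 s, during which the arm holds its last target. There are 200 camera calls.

## Working session

There is one attempt and no reset: what is moved stays moved. The work goes in short steps, Python scripts to look and compute and a shell command to move; the robot and the scene stay as the last step left them, time stands still between calls to the robot, and variables do not carry over. Pictures are saved under pics/ and viewed, at most 14 in all, crops included, and the job is handed in when it is done.

```bash
ls; mkdir -p pics; python3 - <<'E'
from workcell import bot, cams, ticket, readout
import cv2,numpy as np
for n in ("scene","side","wrist"):
    c=cams.calibration(n); im=cams.camera(n); cv2.imwrite(f"pics/{n}0.png",im[:,:,::-1]); print(n,np.round(c["mtx"],1).tolist(),np.round(c["R"],3).tolist(),np.round(c["t"],3))
o=readout.get_obs(); print(o["clock"],o["eef_pos"],o["tool_rot"],o["grip_width"],bot.pinch_z)
E
```

```text
jog.py
pics
workcell.py
scene [[492.8, 0.0, 318.9], [0.0, 492.8, 196.8], [0.0, 0.0, 1.0]] [[0.295, 0.955, 0.014], [0.67, -0.196, -0.716], [-0.682, 0.221, -0.698]] [-0.162 -0.303  1.731]
side [[444.6, 0.0, 317.4], [0.0, 444.6, 197.4], [0.0, 0.0, 1.0]] [[-0.997, -0.081, -0.005], [-0.048, 0.642, -0.765], [0.065, -0.762, -0.644]] [0.517 0.063 0.906]
wrist [[309.7, 0.0, 314.8], [0.0, 309.7, 197.0], [0.0, 0.0, 1.0]] [[0.287, 0.958, -0.002], [0.91, -0.272, 0.314], [0.3, -0.092, -0.95]] [-0.499 -0.041  0.382]
0.15 [0.1432254  0.47855477 0.23061969] [ 1.44900059e-01  9.89445968e-01 -7.97141604e-04 -1.16494808e-04] 0.08543067878186614 0.0187
```

View pics/scene0.png

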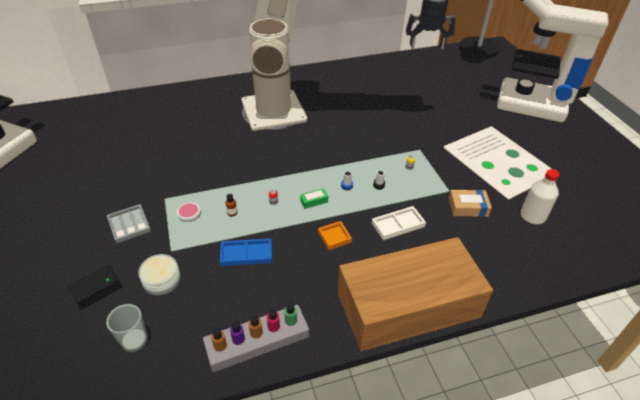

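View pics/side0.png

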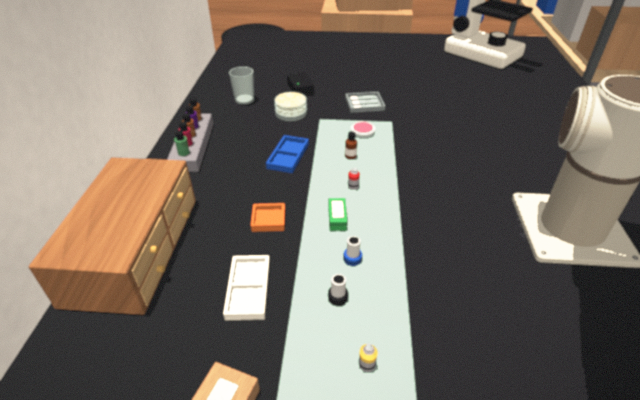

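View pics/wrist0.png

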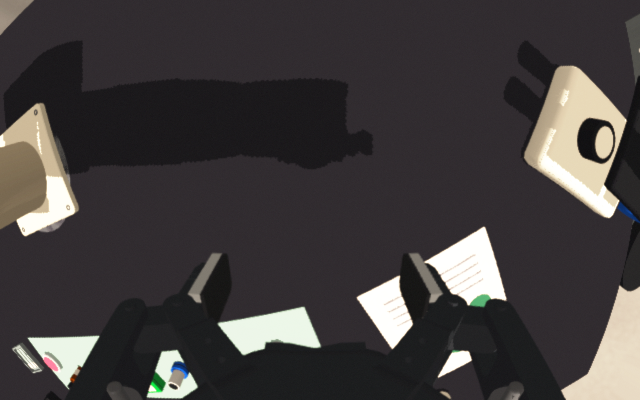

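The scene view shows the petri dish at (188,212), bottle (231,206), red objective (273,196), green box (314,198), blue eyepiece (347,181), black eyepiece (380,180) and yellow objective (410,162). The trays are blue (246,252), orange (335,235) and white (399,222). The side view shows the same things, while the wrist mostly sees the bench and base.

```bash
cat > h.py <<'E'
from workcell import bot, cams, ticket, readout
import cv2,numpy as np
from scipy.spatial.transform import Rotation as Ro
def ray(c,uv):
    K=c["mtx"];R=np.array(c["R"]);t=np.array(c["t"])
    x=(uv[0]-K[0][2])/K[0][0];y=(uv[1]-K[1][2])/K[1][1]
    if c.get("fish"):
        r=np.hypot(x,y);s=np.sin(r)/max(r,1e-9);d=np.array([x*s,y*s,np.cos(r)])
    else: d=np.array([x,y,1.])
    d=R.T@d; return -R.T@t,d/np.linalg.norm(d)
def plane(c,uv,z):
    o,d=ray(c,uv); return o+d*(z-o[2])/d[2]
def tri(rs):
    A=0;b=0
    for o,d in rs:
        P=np.eye(3)-np.outer(d,d);A=A+P;b=b+P@o
    X=np.linalg.solve(A,b); return X,max(np.linalg.norm((np.eye(3)-np.outer(d,d))@(X-o)) for o,d in rs)
def cal(n):
    c=dict(cams.calibration(n));c["fish"]=n=="wrist";return c
def shot(n):
    c=cal(n);return c,cams.camera(n)
HUE={"red":((172,8),130,70),"orange":((9,15),200,120),"yellow":((20,32),130,90),"green":((50,75),150,60),"blue":((105,122),140,60),"pink":((165,179),60,120)}
def mask(im,name):
    h=cv2.cvtColor(im,cv2.COLOR_RGB2HSV);(a,b),s,v=HUE[name];H=h[...,0]
    m=((H>=a)&(H<=b)) if a<=b else ((H>=a)|(H<=b))
    return (m&(h[...,1]>=s)&(h[...,2]>=v)).astype(np.uint8)*255
def blobs(m,amin=15):
    n,l,s,c=cv2.connectedComponentsWithStats(m)
    return [(int(s[i,4]),np.round(c[i],1).tolist(),s[i,:4].tolist()) for i in range(1,n) if s[i,4]>=amin]
E
python3 - <<'E'
from h import *
for n in("scene","side"):
    im=cv2.imread(f"pics/{n}0.png")[:,:,::-1].copy();c=cal(n)
    for k in("red","orange","yellow","green","blue"):
        for b in blobs(mask(im,k)):
            if 100<b[1][1]<370: print(n,k,b,np.round(plane(c,b[1],0.02)[:2],3))
c=cal("wrist");R=np.array(c["R"]);o=readout.get_obs();T=Ro.from_quat(o["tool_rot"]).as_matrix()
print("cam in tool",T.T@(-R.T@c["t"]-o["eef_pos"]),(T.T@R.T).round(3)); print(T.round(3))
E
```

```text
scene red (138, [552.3, 174.4], [546, 168, 14, 13]) [0.585 0.721]
scene red (35, [272.6, 194.9], [269, 192, 8, 6]) [ 0.436 -0.103]
scene red (112, [272.8, 322.4], [266, 313, 13, 19]) [ 0.837 -0.197]
scene orange (21, [230.3, 203.2], [227, 202, 8, 4]) [ 0.435 -0.223]
scene orange (99, [334.6, 227.5], [321, 222, 27, 16]) [0.604 0.027]
scene orange (120, [335.5, 241.8], [319, 230, 32, 19]) [0.652 0.013]
scene yellow (37, [410.2, 160.0], [407, 157, 8, 7]) [0.404 0.339]
scene green (45, [487.4, 164.7], [483, 162, 10, 6]) [0.491 0.557]
scene green (30, [531.8, 167.4], [528, 165, 9, 5]) [0.54  0.681]
scene green (18, [505.6, 181.7], [503, 180, 6, 4]) [0.574 0.568]
scene green (178, [313.7, 200.6], [301, 190, 27, 18]) [0.491 0.003]
scene blue (42, [346.3, 186.3], [342, 182, 10, 8]) [0.461 0.11 ]
scene blue (48, [483.0, 209.1], [480, 203, 7, 13]) [0.655 0.444]
scene blue (1275, [245.5, 251.7], [220, 238, 52, 28]) [ 0.619 -0.216]
side red (94, [187.9, 134.1], [182, 126, 10, 19]) [ 0.877 -0.264]
side red (55, [353.4, 176.2], [349, 173, 10, 7]) [ 0.446 -0.116]
side yellow (132, [367.6, 356.6], [360, 347, 17, 16]) [0.416 0.33 ]
side blue (1065, [287.0, 153.5], [266, 135, 43, 38]) [ 0.609 -0.195]
side blue (106, [351.8, 259.4], [344, 252, 17, 13]) [0.444 0.137]
cam in tool [ 8.05331388e-02  5.36362689e-05 -1.43855509e-01] [[-0.001 -0.95  -0.314]
 [ 1.    -0.001  0.   ]
 [-0.    -0.314  0.95 ]]
[[-0.958  0.287 -0.   ]
 [ 0.287  0.958 -0.002]
 [-0.    -0.002 -1.   ]]
```

```bash
python3 jog.py '[[0,0,-0.29,-0.52,-0.136,-0.1,0.085],[0,0,-0.29,-0.52,-0.136,-0.1,0.085],[0,0,-0.29,-0.52,-0.136,-0.1,0.085],[0,0,-0.29,-0.52,-0.136,-0.1,0.085],[0,0,-0.29,-0.52,-0.136,-0.1,0.085],[0,0,-0.29,-0.52,-0.136,-0.1,0.085],[0,0,-0.29,-0.52,-0.136,-0.1,0.085],[0,0,-0.29,-0.52,-0.136,-0.1,0.085],[0,0,-0.29,-0.52,-0.136,-0.1,0.085],[0,0,-0.29,-0.52,-0.136,-0.1,0.085]]'
python3 - <<'E'
from h import *
import pickle
print(np.round(readout.get_obs()["joint_pos"],2))
c,im=shot("wrist");pickle.dump((c,im),open("w1.pkl","wb"));cv2.imwrite("pics/w1.png",im[:,:,::-1])
E
```

```text
clock: 1.4
eef_pos: [0.6055, 0.1968, 0.3292]
tool_rot: [0.003, 1.0, -0.001, -0.001]
ft_force: [-0.1, 0.4, -0.3]
grip_width: 0.0849
grasp_force: 0.0
[ 0.31  0.54  0.69  1.73 -0.    0.32]
```

View pics/w1.png

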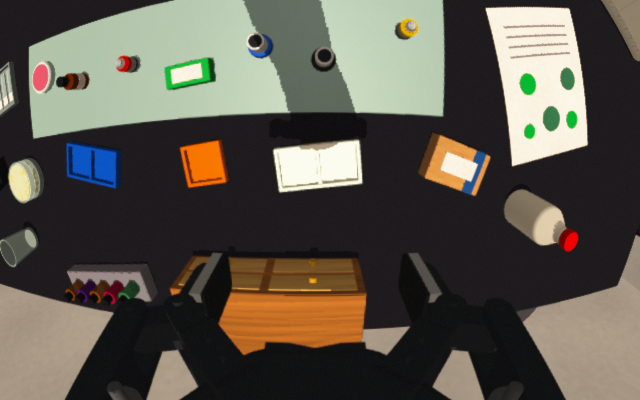

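The wrist view shows everything: red (126,64), yellow (408,28), black eyepiece (323,57), blue eyepiece (260,44), bottle (70,80), box (190,73), and trays blue (93,165), orange (205,163), white (318,166). I'll take a second view from 0.3 m to the right.

```bash
python3 jog.py '[[0,0,0,0,-0.3,0,0.085],[0,0,0,0,-0.3,0,0.085],[0,0,0,0,-0.3,0,0.085],[0,0,0,0,-0.3,0,0.085],[0,0,0,0,-0.3,0,0.085],[0,0,0,0,-0.3,0,0.085],[0,0,0,0,-0.3,0,0.085]]'
python3 - <<'E'
from h import *
import pickle
c,im=shot("wrist");pickle.dump((c,im),open("w2.pkl","wb"));cv2.imwrite("pics/w2.png",im[:,:,::-1])
for f in("w1","w2"):
    c,im=pickle.load(open(f+".pkl","rb"))
    for k in("red","orange","yellow","green","blue"):
        for b in blobs(mask(im,k),40):
            if b[1][1]<230: print(f,k,b,np.round(plane(c,b[1],0.02)[:2],3))
E
```

```text
clock: 2.33
eef_pos: [0.6017, -0.099, 0.3314]
tool_rot: [-0.0, 1.0, 0.0, -0.0]
ft_force: [0.1, 0.3, 0.3]
grip_width: 0.085
grasp_force: 0.0
w1 red (143, [125.3, 63.7], [117, 56, 15, 16]) [ 0.444 -0.11 ]
w1 red (291, [40.0, 77.0], [33, 65, 15, 25]) [ 0.425 -0.336]
w1 orange (1653, [203.4, 163.7], [180, 140, 47, 48]) [0.618 0.023]
w1 yellow (179, [407.1, 28.3], [399, 19, 19, 18]) [0.414 0.334]
w1 green (583, [191.2, 73.5], [165, 58, 50, 31]) [0.477 0.011]
w1 green (245, [527.5, 83.8], [520, 74, 16, 21]) [0.475 0.557]
w1 green (131, [571.3, 119.0], [567, 111, 10, 17]) [0.523 0.679]
w1 green (105, [529.3, 131.2], [525, 125, 10, 13]) [0.556 0.569]
w1 blue (144, [263.1, 48.9], [249, 34, 23, 23]) [0.449 0.123]
w1 blue (2043, [93.1, 164.1], [66, 142, 55, 47]) [ 0.609 -0.204]
w1 blue (271, [474.2, 172.4], [462, 150, 24, 45]) [0.633 0.459]
w2 red (177, [310.9, 46.7], [302, 37, 19, 19]) [ 0.445 -0.104]
w2 red (118, [152.5, 51.6], [148, 40, 12, 22]) [ 0.431 -0.354]
w2 orange (103, [227.8, 56.8], [217, 46, 17, 19]) [ 0.454 -0.226]
w2 orange (175, [384.4, 154.1], [369, 141, 44, 47]) [0.603 0.007]
w2 orange (216, [399.4, 173.5], [376, 146, 35, 39]) [0.633 0.033]
w2 orange (43, [400.8, 184.0], [384, 177, 30, 10]) [0.65  0.036]
w2 yellow (112, [558.5, 61.2], [554, 54, 12, 15]) [0.414 0.341]
w2 yellow (80, [377.6, 150.0], [372, 146, 16, 12]) [ 0.597 -0.004]
w2 yellow (340, [574.2, 173.5], [562, 156, 28, 37]) [0.622 0.418]
w2 green (579, [384.5, 70.7], [361, 58, 51, 25]) [0.477 0.003]
w2 green (89, [616.2, 109.6], [613, 102, 7, 16]) [0.475 0.546]
w2 blue (168, [449.1, 57.2], [442, 45, 21, 22]) [0.447 0.106]
w2 blue (3682, [240.2, 157.7], [198, 130, 87, 58]) [ 0.608 -0.212]
w2 blue (40, [591.9, 168.0], [589, 163, 7, 13]) [0.608 0.478]
w2 blue (41, [583.3, 191.1], [580, 185, 8, 12]) [0.659 0.462]
```

View pics/w2.png

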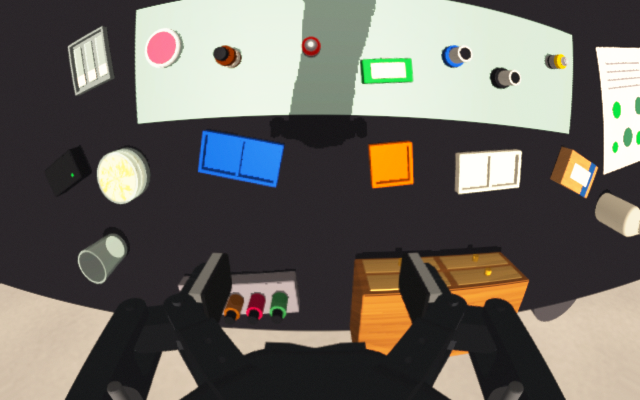

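Both views are clear, with the trays nearly centred: blue in w2, orange in w2, white in w1. Next I'll triangulate parts and trays.

```bash
python3 - <<'E'
from h import *
import pickle
W={f:pickle.load(open(f+".pkl","rb")) for f in("w1","w2")}
def roi(m,x0,y0,x1,y1):
    z=np.zeros_like(m);z[y0:y1,x0:x1]=m[y0:y1,x0:x1];return z
def cen(m):
    b=max(blobs(m,5));return b[1],b[0]
def white(im):
    h=cv2.cvtColor(im,cv2.COLOR_RGB2HSV);return ((h[...,2]>120)&(h[...,1]<60)).astype(np.uint8)*255
def warm(im): # orange-ish bright
    h=cv2.cvtColor(im,cv2.COLOR_RGB2HSV);return ((h[...,0]>3)&(h[...,0]<25)&(h[...,1]>150)&(h[...,2]>90)).astype(np.uint8)*255
def dark(im): return (im.max(2)<60).astype(np.uint8)*255
k=np.ones((5,5),np.uint8)
def hullc(m):
    m=cv2.morphologyEx(m,cv2.MORPH_CLOSE,k);cs,_=cv2.findContours(m,cv2.RETR_EXTERNAL,cv2.CHAIN_APPROX_NONE)
    return max(cs,key=cv2.contourArea)[:,0,:].astype(float)
F={"red":(lambda i:mask(i,"red"),(100,40,150,90),(295,30,330,65)),
"yellow":(lambda i:mask(i,"yellow"),(390,10,430,45),(545,45,580,75)),
"blueeye cup":(lambda i:mask(i,"blue"),(240,25,280,65),(435,38,480,75)),
"blueeye top":(dark,(248,34,264,50),(458,46,476,62)),
"blackeye top":(dark,(310,44,336,72),(508,70,524,88)),
"bottle cap":(dark,(55,70,75,92),(212,44,228,66))}
for n,(f,a,b) in F.items():
    p=[cen(roi(f(W[w][1]),*r)) for w,r in(("w1",a),("w2",b))]
    X,e=tri([ray(W[w][0],q[0]) for w,q in zip(W,p)]);print(n,p,X.round(4),"err",round(e,4))
T={"blue":(lambda i:mask(i,"blue"),(50,130,130,200),(185,120,300,200)),
"orange":(warm,(170,130,240,200),(360,130,425,200)),"white":(white,(265,130,370,200),(445,140,530,200))}
for n,(f,a,b) in T.items():
    cc=[]
    for w,r in(("w1",a),("w2",b)):
        c,im=W[w];h=hullc(roi(f(im),*r));P=np.array([plane(c,q,.017)[:2] for q in h],np.float32)
        R=cv2.minAreaRect(P*1000);m=cv2.moments(h.astype(np.float32).reshape(-1,1,2));cc.append(ray(c,(m["m10"]/m["m00"],m["m01"]/m["m00"])))
        print(n,w,np.round(R[0],1),np.round(R[1],1),round(R[2],1))
    X,e=tri(cc);print("  tri",X.round(4),round(e,4))
E
```

```text
red [([125.3, 63.7], 143), ([310.9, 46.7], 177)] [ 0.4459 -0.1041  0.0293] err 0.0003
yellow [([407.1, 28.3], 179), ([558.5, 61.2], 112)] [0.4164 0.3303 0.0314] err 0.0002
blueeye cup [([263.1, 48.9], 144), ([449.1, 57.2], 168)] [ 0.4435  0.1187 -0.0076] err 0.0011
blueeye top [([254.9, 40.4], 111), ([465.2, 53.2], 72)] [0.4425 0.1177 0.0535] err 0.0003
blackeye top [([321.6, 64.3], 158), ([515.0, 77.1], 53)] [0.4728 0.2063 0.0581] err 0.0062
bottle cap [([62.5, 81.4], 110), ([221.0, 53.6], 146)] [ 0.4547 -0.2251  0.0596] err 0.0001
blue w1 [ 609.5 -212. ] [140.8  72.1] 78.0
blue w2 [ 609.2 -215.3] [131.6  70.8] 78.0
  tri [ 0.6114 -0.2157  0.0061] 0.0003
orange w1 [619.6  20.6] [69.3 71.8] 6.5
orange w2 [619.5  19.6] [71.3 70.9] 7.0
  tri [0.6199 0.0201 0.0122] 0.0001
white w1 [626.  201.4] [ 69.  130.4] 5.8
white w2 [626.4 199.6] [ 69.7 137.9] 5.8
  tri [0.6278 0.2015 0.0106] 0.0003
```

```bash
python3 jog.py '[[0,0,1.571,0.156,-0.005,0.19,0.055],[0,0,1.571,0.156,-0.005,0.19,0.055],[0,0,1.571,0.156,-0.005,0.19,0.055],[0,0,1.571,0.156,-0.005,0.19,0.055],[0,0,1.571,0.156,-0.005,0.19,0.055],[0,0,1.571,0.156,-0.005,0.19,0.055],[0,0,1.571,0.156,-0.005,0.19,0.055],[0,0,1.571,0.156,-0.005,0.19,0.055],[0,0,1.571,0.156,-0.005,0.19,0.055],[0,0,1.571,0.156,-0.005,0.19,0.055]]'
python3 - <<'E'
from h import *
o=readout.get_obs();print(np.round(o["joint_pos"],2),o["eef_pos"],Ro.from_quat(o["tool_rot"]).as_matrix().round(3))
c,im=shot("wrist");cv2.imwrite("pics/r1.png",im[:,:,::-1])
for b in blobs(mask(im,"red"),40): print(b,plane(c,b[1],.036).round(4))
E
```

```text
clock: 3.62
eef_pos: [0.4464, -0.1036, 0.1415]
tool_rot: [0.706, 0.708, 0.0, 0.0]
ft_force: [0.1, 0.4, -0.6]
grip_width: 0.0548
grasp_force: 0.0
[-0.23  0.22 -0.26  1.08  0.    1.34] [ 0.44636168 -0.10359931  0.14151834] [[-0.003  1.     0.   ]
 [ 1.     0.003  0.   ]
 [ 0.     0.    -1.   ]]
(492, [313.3, 193.0], [298, 180, 32, 32]) [ 0.4452 -0.1017  0.036 ]
(484, [613.3, 267.5], [600, 254, 30, 31]) [ 0.8879 -0.214   0.036 ]
```

View pics/r1.png

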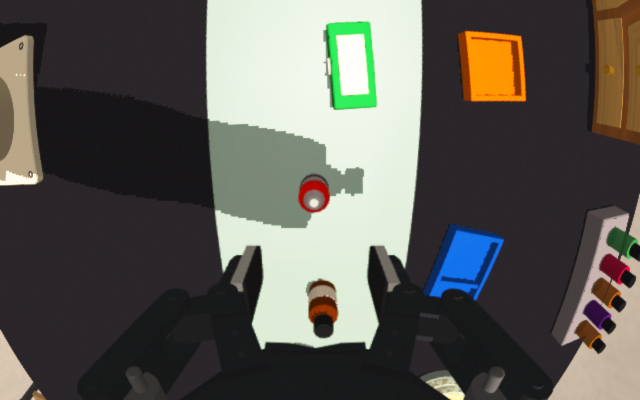

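The red band is centred at (313,194), with clear space around it; ray to mid-band agrees with the triangulation. I'll descend and grip.

```bash
python3 jog.py '[[0,0,0,0,-0.001,0.05,0.055],[0,0,0,0,-0.001,0.1,0.055],[0,0,0,0,-0.001,0.13,0.055],[0,0,0,0,-0.001,0.13,0.055],[0,0,0,0,-0.001,0.13,0.015],[0,0,0,0,-0.001,0.13,0.015],[0,0,0,0,-0.001,0.13,0.015],[0,0,0,0,-0.001,0.13,0.015],[0,0,0,0,-0.001,0.13,0.015]]'
```

```text
clock: 4.8
eef_pos: [0.4469, -0.1055, 0.0132]
tool_rot: [0.707, 0.707, 0.001, 0.002]
ft_force: [-1.5, -0.1, 7.2]
grip_width: 0.0242
grasp_force: 59.2
```

```bash
python3 jog.py '[[0,0,0,0,0,-0.04,0.015],[0,0,0,0,0,-0.08,0.015],[0,0,0,-0.04,0.044,-0.08,0.015],[0,0,0,-0.08,0.088,-0.08,0.015],[0,0,0,-0.12,0.13,-0.08,0.015],[0,0,0,-0.141,0.157,-0.08,0.015],[0,0,0,-0.141,0.157,-0.08,0.015],[0,0,0,-0.141,0.157,-0.08,0.015]]'
python3 - <<'E'
from h import *
o=readout.get_obs();print(o["eef_pos"],o["grip_width"])
c,im=shot("wrist");cv2.imwrite("pics/r2.png",im[:,:,::-1])
E
```

```text
clock: 5.8
eef_pos: [0.6013, -0.2459, 0.0911]
tool_rot: [0.707, 0.707, -0.0, -0.001]
ft_force: [0.1, -0.3, -0.7]
grip_width: 0.024
grasp_force: 59.2
[ 0.60129743 -0.24593024  0.09111226] 0.024023459633972108
```

View pics/r2.png

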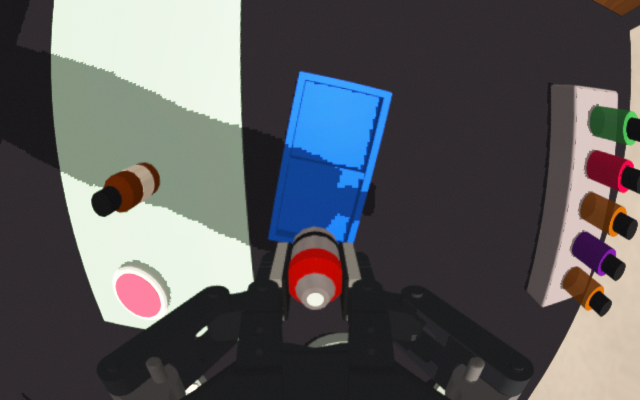

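The red objective is held upright at (315,270), above the near bay of the blue tray at (335,160), and the bottle at (125,190) is clear. I'll lower it.

```bash
python3 jog.py '[[0,0,0,0,0.001,0.035,0.015],[0,0,0,0,0.001,0.06,0.015],[0,0,0,0,0.001,0.069,0.015],[0,0,0,0,0.001,0.071,0.015],[0,0,0,0,0.001,0.072,0.015],[0,0,0,0,0.001,0.072,0.015]]'
```

```text
clock: 6.6
eef_pos: [0.6039, -0.2467, 0.0205]
tool_rot: [0.707, 0.707, 0.0, 0.001]
ft_force: [0.3, 0.6, -0.4]
grip_width: 0.0242
grasp_force: 59.2
```

```bash
python3 jog.py '[[0,0,0,0,0,0.001,0.015],[0,0,0,0,0,0.001,0.015]]'; python3 jog.py '[[0,0,0,0,0,0.001,0.015],[0,0,0,0,0,0.001,0.015]]'
```

```text
clock: 6.85
eef_pos: [0.6032, -0.2465, 0.0186]
tool_rot: [0.707, 0.707, 0.0, 0.0]
ft_force: [-0.7, -0.6, -2.6]
grip_width: 0.0245
grasp_force: 59.2
clock: 7.1
eef_pos: [0.6033, -0.2465, 0.0183]
tool_rot: [0.707, 0.707, 0.0, 0.0]
ft_force: [-2.2, 0.9, 4.6]
grip_width: 0.0239
grasp_force: 59.9
```

```bash
python3 jog.py '[[0,0,0,0,0,0,0.03],[0,0,0,0,0,0,0.045],[0,0,0,0,0,0,0.045],[0,0,0,0,0,-0.04,0.05],[0,0,0,0,0,-0.1,0.055],[0,0,0,0,0,-0.12,0.055],[0,0,0,0,0,-0.12,0.055]]'
python3 - <<'E'
from h import *
o=readout.get_obs();print(o["eef_pos"])
c,im=shot("wrist");cv2.imwrite("pics/r3.png",im[:,:,::-1])
for b in blobs(mask(im,"red"),40): print(b,plane(c,b[1],.041).round(4))
E
```

```text
clock: 7.98
eef_pos: [0.6046, -0.247, 0.1397]
tool_rot: [0.707, 0.707, 0.001, 0.002]
ft_force: [0.4, -0.1, -0.4]
grip_width: 0.0551
grasp_force: 0.0
[ 0.60464036 -0.24701188  0.13971204]
(850, [568.5, 154.7], [551, 139, 43, 37]) [ 0.8669 -0.2015  0.041 ]
(505, [312.1, 192.2], [297, 179, 32, 33]) [ 0.6029 -0.2425  0.041 ]
```

View pics/r3.png

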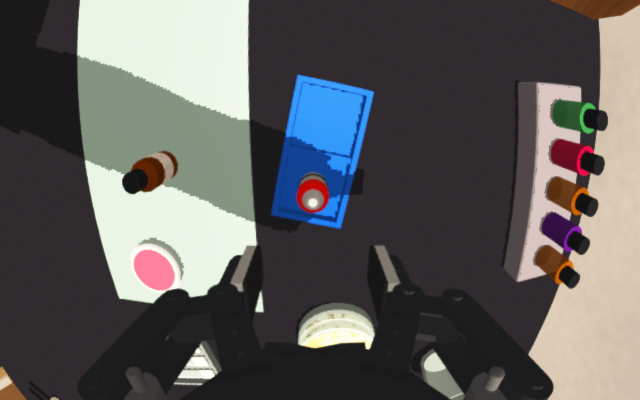

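Red stands upright in the blue tray's near bay at (312,195). Next is yellow.

```bash
python3 jog.py '[[0,0,0,0.577,-0.188,0,0.055],[0,0,0,0.577,-0.188,0,0.055],[0,0,0,0.577,-0.188,0,0.055],[0,0,0,0.577,-0.188,0,0.055],[0,0,0,0.577,-0.188,0,0.055],[0,0,0,0.577,-0.188,0,0.055],[0,0,0,0.577,-0.188,0,0.055],[0,0,0,0.577,-0.188,0,0.055],[0,0,0,0.577,-0.188,0,0.055],[0,0,0,0.577,-0.188,0,0.055]]'; python3 jog.py '[[0,0,0,0,0,0,0.055],[0,0,0,0,0,0,0.055]]'
python3 - <<'E'
from h import *
o=readout.get_obs();print(o["eef_pos"])
c,im=shot("wrist");cv2.imwrite("pics/y1.png",im[:,:,::-1])
for b in blobs(mask(im,"yellow"),40): print(b,plane(c,b[1],.036).round(4))
E
```

```text
clock: 9.28
eef_pos: [0.4133, 0.3322, 0.1349]
tool_rot: [0.707, 0.707, -0.002, -0.0]
ft_force: [0.2, 0.2, 0.2]
grip_width: 0.055
grasp_force: 0.0
clock: 9.52
eef_pos: [0.4147, 0.3297, 0.1355]
tool_rot: [0.707, 0.707, -0.002, 0.0]
ft_force: [1.2, 0.3, 0.4]
grip_width: 0.055
grasp_force: 0.0
[0.41471241 0.32971599 0.1354738 ]
(273, [550.0, 64.3], [531, 49, 39, 32]) [0.6364 0.4616 0.036 ]
(2043, [528.2, 122.0], [496, 71, 67, 92]) [0.6112 0.4025 0.036 ]
(543, [315.8, 192.4], [300, 178, 33, 34]) [0.4153 0.3338 0.036 ]
```

```bash
python3 jog.py '[[0,0,0,0.002,0.001,0.05,0.055],[0,0,0,0.002,0.001,0.1,0.055],[0,0,0,0.002,0.001,0.123,0.055],[0,0,0,0.002,0.001,0.123,0.055],[0,0,0,0.002,0.001,0.123,0.015],[0,0,0,0.002,0.001,0.123,0.015],[0,0,0,0.002,0.001,0.123,0.015],[0,0,0,0.002,0.001,0.123,0.015],[0,0,0,0.002,0.001,0.123,0.015]]'; python3 jog.py '[[0,0,0,0,0,-0.04,0.015],[0,0,0,0,0,-0.08,0.015],[0,0,0,0,0,-0.08,0.015]]'
```

```text
clock: 10.7
eef_pos: [0.4181, 0.3335, 0.0161]
tool_rot: [0.707, 0.707, 0.002, 0.001]
ft_force: [-0.2, -1.0, 6.1]
grip_width: 0.0239
grasp_force: 59.5
clock: 11.08
eef_pos: [0.419, 0.3348, 0.0981]
tool_rot: [0.707, 0.707, 0.004, 0.0]
ft_force: [0.1, 0.5, -1.6]
grip_width: 0.0237
grasp_force: 59.2
```

```bash
python3 jog.py '[[0,0,0,0,0,-0.03,0.015],[0,0,0,-0.52,0.197,-0.03,0.015],[0,0,0,-0.52,0.197,-0.03,0.015],[0,0,0,-0.52,0.197,-0.03,0.015],[0,0,0,-0.52,0.197,-0.03,0.015],[0,0,0,-0.52,0.197,-0.03,0.015],[0,0,0,-0.52,0.197,-0.03,0.015],[0,0,0,-0.52,0.197,-0.03,0.015],[0,0,0,-0.52,0.197,-0.03,0.015],[0,0,0,-0.52,0.197,-0.03,0.015]]';python3 jog.py '[[0,0,0,0,0,0,0.015],[0,0,0,0,0,0,0.015]]'
```

```text
clock: 12.32
eef_pos: [0.613, -0.1894, 0.1228]
tool_rot: [0.708, 0.707, -0.0, -0.001]
ft_force: [0.5, 0.0, -1.1]
grip_width: 0.0241
grasp_force: 59.2
clock: 12.58
eef_pos: [0.6122, -0.1871, 0.1227]
tool_rot: [0.708, 0.707, -0.0, -0.001]
ft_force: [-0.2, 0.3, -0.5]
grip_width: 0.0238
grasp_force: 59.3
```

```bash
python3 jog.py '[[0,0,0,0.002,0.003,0.05,0.015],[0,0,0,0.002,0.003,0.085,0.015],[0,0,0,0.002,0.003,0.096,0.015],[0,0,0,0.002,0.003,0.098,0.015],[0,0,0,0.002,0.003,0.099,0.015],[0,0,0,0.002,0.003,0.099,0.015]]';python3 jog.py '[[0,0,0,0,0,0.001,0.015],[0,0,0,0,0,0.001,0.015]]'
```

```text
clock: 13.32
eef_pos: [0.6174, -0.1856, 0.0271]
tool_rot: [0.707, 0.707, 0.001, 0.001]
ft_force: [-0.3, 0.1, -0.4]
grip_width: 0.0238
grasp_force: 59.3
clock: 13.58
eef_pos: [0.6164, -0.1856, 0.0247]
tool_rot: [0.708, 0.707, 0.0, 0.0]
ft_force: [0.2, 0.7, -1.1]
grip_width: 0.0239
grasp_force: 59.3
```

```bash
python3 jog.py '[[0,0,0,0,0,0.0015,0.015],[0,0,0,0,0,0.0015,0.015]]';python3 jog.py '[[0,0,0,0,0,0.0015,0.015],[0,0,0,0,0,0.0015,0.015]]'
```

```text
clock: 13.82
eef_pos: [0.616, -0.1854, 0.0225]
tool_rot: [0.707, 0.707, -0.0, -0.0]
ft_force: [-0.5, -0.4, -0.4]
grip_width: 0.0239
grasp_force: 59.3
clock: 14.08
eef_pos: [0.6162, -0.1854, 0.0212]
tool_rot: [0.707, 0.707, 0.0, -0.0]
ft_force: [-0.0, -0.5, -0.3]
grip_width: 0.0238
grasp_force: 59.4
```

```bash
python3 jog.py '[[0,0,0,0,0,0.001,0.015],[0,0,0,0,0,0.001,0.015]]';python3 jog.py '[[0,0,0,0,0,0.001,0.015],[0,0,0,0,0,0.001,0.015]]'
```

```text
clock: 14.32
eef_pos: [0.6163, -0.1855, 0.0212]
tool_rot: [0.707, 0.707, 0.0, 0.0]
ft_force: [-2.6, 0.2, 5.3]
grip_width: 0.024
grasp_force: 59.9
clock: 14.58
eef_pos: [0.6163, -0.1855, 0.0211]
tool_rot: [0.707, 0.707, 0.0, 0.0]
ft_force: [-3.5, 0.6, 9.8]
grip_width: 0.0243
grasp_force: 60.5
```

```bash
python3 jog.py '[[0,0,0,0,0,0,0.03],[0,0,0,0,0,0,0.045],[0,0,0,0,0,0,0.045],[0,0,0,0,0,-0.04,0.05],[0,0,0,0,0,-0.1,0.055],[0,0,0,0,0,-0.12,0.055],[0,0,0,0,0,-0.12,0.055]]'
python3 - <<'E'
from h import *
c,im=shot("wrist");cv2.imwrite("pics/y3.png",im[:,:,::-1])
for k in("yellow","red"):
  for b in blobs(mask(im,k),100): print(k,b,plane(c,b[1],.041).round(4))
E
python3 jog.py '[[0,0,0,0.392,-0.143,0,0.055],[0,0,0,0.392,-0.143,0,0.055],[0,0,0,0.392,-0.143,0,0.055],[0,0,0,0.392,-0.143,0,0.055],[0,0,0,0.392,-0.143,0,0.055],[0,0,0,0.392,-0.143,0,0.055],[0,0,0,0.392,-0.143,0,0.055],[0,0,0,0.392,-0.143,0,0.055],[0,0,0,0.392,-0.143,0,0.055]]'
python3 - <<'E'
from h import *
print(readout.get_obs()["eef_pos"])
c,im=shot("wrist");cv2.imwrite("pics/k1.png",im[:,:,::-1])
E
```

```text
clock: 15.45
eef_pos: [0.6177, -0.1859, 0.1416]
tool_rot: [0.707, 0.707, 0.001, 0.002]
ft_force: [-0.0, -0.0, -0.1]
grip_width: 0.0553
grasp_force: 0.0
yellow (510, [312.0, 195.2], [297, 181, 31, 34]) [ 0.6159 -0.1844  0.041 ]
red (810, [548.0, 212.4], [531, 196, 43, 40]) [ 0.866  -0.2041  0.041 ]
red (432, [298.7, 254.9], [284, 244, 29, 29]) [ 0.6037 -0.2407  0.041 ]
clock: 16.62
eef_pos: [0.4726, 0.2061, 0.1376]
tool_rot: [0.707, 0.707, -0.002, -0.0]
ft_force: [0.7, -0.4, 0.0]
grip_width: 0.0549
grasp_force: 0.0
[0.47264637 0.20609475 0.13764744]
```

View pics/k1.png

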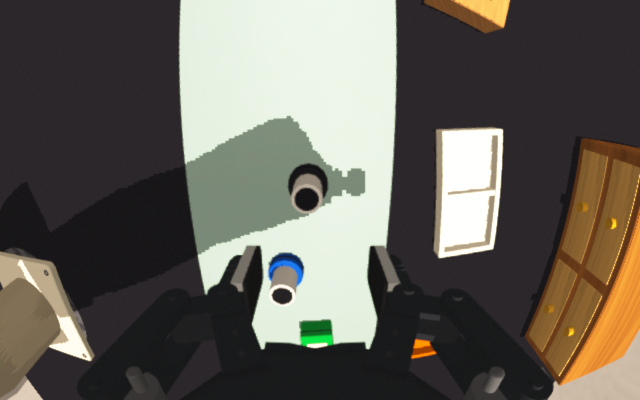

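The black eyepiece top disc is at (306,199) and its cup at (308,185). The blue one's top is at (282,296). The white tray is at (467,190).

```bash
cat >> h.py <<'E'
def darkc(im,r):
    x0,y0,x1,y1=r;m=np.zeros(im.shape[:2],np.uint8);m[y0:y1,x0:x1]=(im[y0:y1,x0:x1].max(2)<70)*255
    return max(blobs(m,5))
E
python3 - <<'E'
from h import *
c=cal("wrist");im=cv2.imread("pics/k1.png")[:,:,::-1]
for r in((295,189,318,213),(270,286,294,306)):
    b=darkc(im,r);print(b,plane(c,b[1],.052).round(4))
E
```

```text
(394, [306.2, 199.0], [295, 189, 23, 22]) [0.4662 0.2087 0.052 ]
(208, [281.6, 295.5], [273, 289, 18, 14]) [0.4424 0.1158 0.052 ]
```

```bash
python3 jog.py '[[0,0,0,0.002,-0.0065,0.03,0.055],[0,0,0,0.002,-0.0065,0.08,0.055],[0,0,0,0.002,-0.0065,0.12,0.055],[0,0,0,0.002,-0.0065,0.12,0.055],[0,0,0,0.002,-0.0065,0.12,0.015],[0,0,0,0.002,-0.0065,0.12,0.015],[0,0,0,0.002,-0.0065,0.12,0.015],[0,0,0,0.002,-0.0065,0.12,0.015],[0,0,0,0.002,-0.0065,0.12,0.015]]'; python3 jog.py '[[0,0,0,0,0,-0.04,0.015],[0,0,0,0,0,-0.08,0.015],[0,0,0,0,0,-0.08,0.015]]'
```

```text
clock: 17.8
eef_pos: [0.469, 0.2092, 0.0214]
tool_rot: [0.708, 0.707, 0.002, 0.001]
ft_force: [0.0, -1.0, 6.7]
grip_width: 0.0238
grasp_force: 59.0
clock: 18.18
eef_pos: [0.47, 0.2101, 0.1034]
tool_rot: [0.707, 0.707, 0.004, 0.002]
ft_force: [-0.0, -0.1, -1.2]
grip_width: 0.0233
grasp_force: 59.0
```

```bash
python3 jog.py '[[0,0,0,0.007,0.05,0,0.015],[0,0,0,0.014,0.1,0,0.015],[0,0,0,0.022,0.154,0,0.015],[0,0,0,0.022,0.154,0,0.015],[0,0,0,0.022,0.154,0,0.015],[0,0,0,0.022,0.154,0,0.015]]'
python3 - <<'E'
from h import *
o=readout.get_obs();print(o["eef_pos"])
c,im=shot("wrist");cv2.imwrite("pics/k2.png",im[:,:,::-1])
E
```

```text
clock: 18.92
eef_pos: [0.6197, 0.2304, 0.0992]
tool_rot: [0.707, 0.707, -0.001, -0.0]
ft_force: [-0.3, 0.1, -1.2]
grip_width: 0.0235
grasp_force: 59.3
[0.61967998 0.23042399 0.0992233 ]
```

View pics/k2.png

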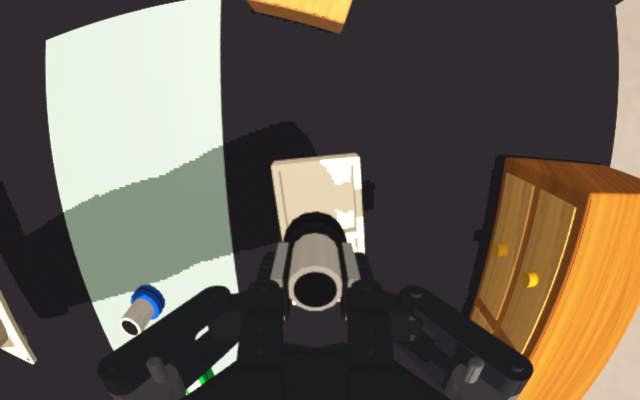

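The black eyepiece is held upright at (315,270) over the white tray's far bay. I'll lower it.

```bash
python3 jog.py '[[0,0,0,0.002,0.003,0.035,0.015],[0,0,0,0.002,0.003,0.06,0.015],[0,0,0,0.002,0.003,0.069,0.015],[0,0,0,0.002,0.003,0.071,0.015],[0,0,0,0.002,0.003,0.071,0.015],[0,0,0,0.002,0.003,0.071,0.015]]';python3 jog.py '[[0,0,0,0,0,0.0015,0.015],[0,0,0,0,0,0.0015,0.015]]'
```

```text
clock: 19.73
eef_pos: [0.625, 0.2329, 0.0298]
tool_rot: [0.707, 0.707, 0.001, 0.001]
ft_force: [-0.0, -0.2, -0.6]
grip_width: 0.0236
grasp_force: 59.3
clock: 19.98
eef_pos: [0.6242, 0.2325, 0.0269]
tool_rot: [0.707, 0.707, 0.0, 0.0]
ft_force: [-0.1, -1.4, -0.7]
grip_width: 0.0233
grasp_force: 59.3
```

```bash
python3 jog.py '[[0,0,0,0,0,0.001,0.015],[0,0,0,0,0,0.001,0.015]]'
```

```text
clock: 20.23
eef_pos: [0.6243, 0.2326, 0.0265]
tool_rot: [0.707, 0.707, 0.0, 0.0]
ft_force: [-2.2, -0.6, 3.4]
grip_width: 0.0234
grasp_force: 60.0
```

```bash
python3 jog.py '[[0,0,0,0,0,0,0.03],[0,0,0,0,0,0,0.045],[0,0,0,0,0,0,0.045],[0,0,0,0,0,-0.04,0.05],[0,0,0,0,0,-0.1,0.055],[0,0,0,0,0,-0.12,0.055],[0,0,0,0,0,-0.12,0.055]]'
python3 - <<'E'
from h import *
c,im=shot("wrist");cv2.imwrite("pics/k3.png",im[:,:,::-1])
b=darkc(im,(295,180,335,225));print(b,plane(c,b[1],.057).round(4))
E
python3 jog.py '[[0,0,0,-0.1155,-0.182,0,0.055],[0,0,0,-0.1155,-0.182,0,0.055],[0,0,0,-0.1155,-0.182,0,0.055],[0,0,0,-0.1155,-0.182,0,0.055],[0,0,0,-0.1155,-0.182,0,0.055],[0,0,0,-0.1155,-0.182,0,0.055],[0,0,0,-0.1155,-0.182,0,0.055]]'
python3 - <<'E'
from h import *
print(readout.get_obs()["eef_pos"])
c,im=shot("wrist");cv2.imwrite("pics/b1.png",im[:,:,::-1])
b=darkc(im,(295,180,335,225));print(b,plane(c,b[1],.052).round(4))
for b in blobs(mask(im,"blue"),100): print(b,plane(c,b[1],.018).round(4))
cv2.imwrite("pics/kb.png",np.hstack([cv2.imread("pics/k3.png")[:,120:520],im[:,120:520,::-1]]))
E
```

```text
clock: 21.1
eef_pos: [0.6256, 0.2331, 0.1484]
tool_rot: [0.707, 0.707, 0.002, 0.001]
ft_force: [0.6, -0.2, -0.4]
grip_width: 0.0546
grasp_force: 0.0
(372, [312.4, 200.9], [302, 191, 22, 21]) [0.6242 0.233  0.057 ]
clock: 22.02
eef_pos: [0.4429, 0.1178, 0.1453]
tool_rot: [0.707, 0.707, -0.0, -0.0]
ft_force: [0.4, 0.4, -0.8]
grip_width: 0.055
grasp_force: 0.0
[0.44292772 0.11779053 0.14527246]
(378, [314.1, 201.1], [303, 191, 23, 21]) [0.4424 0.1167 0.052 ]
(425, [314.0, 178.1], [296, 167, 38, 31]) [0.4422 0.127  0.018 ]
(622, [434.9, 374.0], [413, 363, 42, 30]) [ 0.6137 -0.1566  0.018 ]
```

View pics/kb.png

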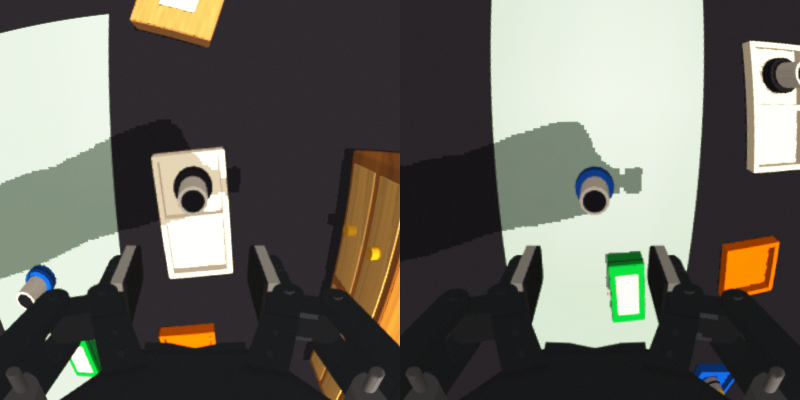

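The black eyepiece stands upright in its bay (left half, 192,190), and the blue eyepiece is centred under the gripper (right half, 594,195). I'll grasp it, lift and carry it to the near white bay.

```bash
python3 jog.py '[[0,0,0,-0.001,-0.001,0.04,0.055],[0,0,0,-0.001,-0.001,0.09,0.055],[0,0,0,-0.001,-0.001,0.126,0.055],[0,0,0,-0.001,-0.001,0.126,0.055],[0,0,0,-0.001,-0.001,0.126,0.015],[0,0,0,-0.001,-0.001,0.126,0.015],[0,0,0,-0.001,-0.001,0.126,0.015],[0,0,0,-0.001,-0.001,0.126,0.015],[0,0,0,-0.001,-0.001,0.126,0.015]]'; python3 jog.py '[[0,0,0,0,0,-0.04,0.015],[0,0,0,0,0,-0.08,0.015],[0,0,0,0,0,-0.08,0.015]]'
```

```text
clock: 23.2
eef_pos: [0.443, 0.1168, 0.0216]
tool_rot: [0.707, 0.707, 0.002, 0.001]
ft_force: [0.3, 0.4, 5.9]
grip_width: 0.0233
grasp_force: 59.0
clock: 23.58
eef_pos: [0.4437, 0.1169, 0.1032]
tool_rot: [0.707, 0.707, 0.003, 0.002]
ft_force: [-0.1, 0.1, -0.2]
grip_width: 0.0233
grasp_force: 59.0
```

```bash
python3 jog.py '[[0,0,0,0.015,0.055,0,0.015],[0,0,0,0.03,0.11,0,0.015],[0,0,0,0.045,0.16,0,0.015],[0,0,0,0.053,0.187,0,0.015],[0,0,0,0.053,0.187,0,0.015],[0,0,0,0.053,0.187,0,0.015],[0,0,0,0.053,0.187,0,0.015]]'
```

```text
clock: 24.45
eef_pos: [0.6267, 0.1687, 0.0995]
tool_rot: [0.707, 0.707, -0.001, -0.0]
ft_force: [-0.4, 0.4, -1.7]
grip_width: 0.0234
grasp_force: 59.3
```

```bash
python3 jog.py '[[0,0,0,0.001,0.003,0.035,0.015],[0,0,0,0.001,0.003,0.06,0.015],[0,0,0,0.001,0.003,0.069,0.015],[0,0,0,0.001,0.003,0.071,0.015],[0,0,0,0.001,0.003,0.071,0.015],[0,0,0,0.001,0.003,0.071,0.015]]';python3 jog.py '[[0,0,0,0,0,0.0015,0.015],[0,0,0,0,0,0.0015,0.015]]'
```

```text
clock: 25.2
eef_pos: [0.6319, 0.1703, 0.0302]
tool_rot: [0.707, 0.707, 0.001, 0.001]
ft_force: [0.4, -0.9, -1.8]
grip_width: 0.0235
grasp_force: 59.3
clock: 25.45
eef_pos: [0.6311, 0.1701, 0.0275]
tool_rot: [0.707, 0.707, 0.0, 0.0]
ft_force: [0.9, -0.3, -0.9]
grip_width: 0.0232
grasp_force: 59.3
```

```bash
python3 jog.py '[[0,0,0,0,0,0.001,0.015],[0,0,0,0,0,0.001,0.015]]'
```

```text
clock: 25.7
eef_pos: [0.6312, 0.1701, 0.0267]
tool_rot: [0.707, 0.707, 0.0, 0.0]
ft_force: [-0.7, -0.6, 2.8]
grip_width: 0.0228
grasp_force: 59.7
```

```bash
python3 jog.py '[[0,0,0,0,0,0,0.03],[0,0,0,0,0,0,0.045],[0,0,0,0,0,0,0.045],[0,0,0,0,0,-0.04,0.05],[0,0,0,0,0,-0.1,0.055],[0,0,0,0,0,-0.13,0.055],[0,0,0,0,0,-0.13,0.055]]'
python3 - <<'E'
from h import *
c,im=shot("wrist");cv2.imwrite("pics/b3.png",im[:,:,::-1])
b=darkc(im,(295,180,335,225));print(b,plane(c,b[1],.057).round(4))
E
python3 jog.py '[[0,0,0,-0.395,-0.1765,0,0.06],[0,0,0,-0.395,-0.1765,0,0.06],[0,0,0,-0.395,-0.1765,0,0.06],[0,0,0,-0.395,-0.1765,0,0.06],[0,0,0,-0.395,-0.1765,0,0.06],[0,0,0,-0.395,-0.1765,0,0.06],[0,0,0,-0.395,-0.1765,0,0.06],[0,0,0,-0.395,-0.1765,0,0.06],[0,0,0,-0.395,-0.1765,0,0.06],[0,0,0,-0.395,-0.1765,0,0.06]]'
python3 - <<'E'
from h import *
print(readout.get_obs()["eef_pos"])
c,im=shot("wrist");cv2.imwrite("pics/o1.png",im[:,:,::-1])
b=darkc(im,(295,180,335,235));print(b,plane(c,b[1],.068).round(4))
cv2.imwrite("pics/bo.png",np.hstack([cv2.imread("pics/b3.png")[:,120:520],im[:,120:520,::-1]]))
E
```

```text
clock: 26.58
eef_pos: [0.6333, 0.1706, 0.1602]
tool_rot: [0.707, 0.707, 0.003, 0.002]
ft_force: [0.4, 0.3, -0.8]
grip_width: 0.0555
grasp_force: 0.0
(340, [311.1, 196.8], [301, 187, 21, 21]) [0.631  0.1702 0.057 ]
clock: 27.88
eef_pos: [0.4543, -0.2234, 0.1555]
tool_rot: [0.707, 0.707, -0.0, -0.001]
ft_force: [-0.4, 1.1, 0.7]
grip_width: 0.0599
grasp_force: 0.0
[ 0.45431982 -0.22335946  0.15553137]
(503, [315.2, 201.3], [303, 189, 25, 26]) [ 0.4546 -0.2226  0.068 ]
```

View pics/bo.png

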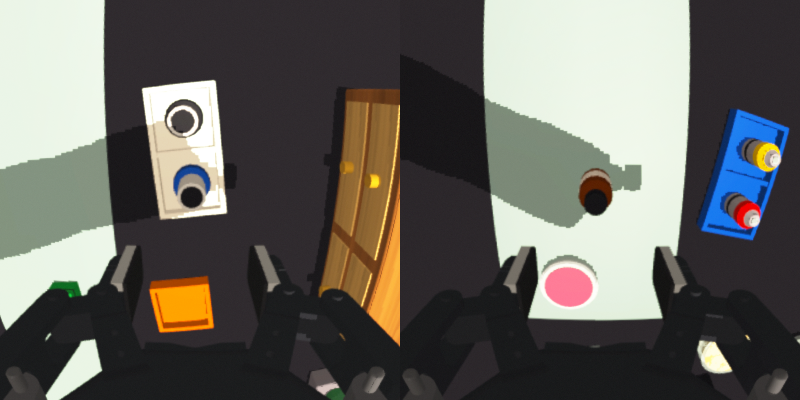

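Both eyepieces stand in the white tray and both objectives in the blue one. The bottle is centred under the gripper at (595,190) in the right half, with the petri dish clear.

```bash
python3 jog.py '[[0,0,0,0,0,0.05,0.06],[0,0,0,0,0,0.1,0.06],[0,0,0,0,0,0.14,0.06],[0,0,0,0,0,0.14,0.06],[0,0,0,0,0,0.14,0.015],[0,0,0,0,0,0.14,0.015],[0,0,0,0,0,0.14,0.015],[0,0,0,0,0,0.14,0.015],[0,0,0,0,0,0.14,0.015]]'; python3 jog.py '[[0,0,0,0,0,-0.04,0.015],[0,0,0,0,0,-0.08,0.015],[0,0,0,0,0,-0.08,0.015]]'
```

```text
clock: 29.05
eef_pos: [0.4562, -0.2255, 0.0186]
tool_rot: [0.707, 0.707, 0.001, 0.002]
ft_force: [1.0, 1.3, 6.1]
grip_width: 0.0286
grasp_force: 59.8
clock: 29.42
eef_pos: [0.457, -0.2263, 0.1005]
tool_rot: [0.708, 0.707, 0.001, 0.004]
ft_force: [0.2, -0.6, -0.6]
grip_width: 0.028
grasp_force: 59.3
```

```bash
python3 jog.py '[[0,0,0,0.246,0.163,0,0.015],[0,0,0,0.246,0.163,0,0.015],[0,0,0,0.246,0.163,0,0.015],[0,0,0,0.246,0.163,0,0.015],[0,0,0,0.246,0.163,0,0.015],[0,0,0,0.246,0.163,0,0.015],[0,0,0,0.246,0.163,0,0.015],[0,0,0,0.246,0.163,0,0.015]]'
```

```text
clock: 30.42
eef_pos: [0.6165, 0.0198, 0.096]
tool_rot: [0.708, 0.706, -0.001, -0.0]
ft_force: [0.9, 0.5, -1.1]
grip_width: 0.0281
grasp_force: 59.4
```

```bash
python3 jog.py '[[0,0,0,0,0.002,0.035,0.015],[0,0,0,0,0.002,0.06,0.015],[0,0,0,0,0.002,0.068,0.015],[0,0,0,0,0.002,0.07,0.015],[0,0,0,0,0.002,0.07,0.015],[0,0,0,0,0.002,0.07,0.015]]';python3 jog.py '[[0,0,0,0,0,0.0015,0.015],[0,0,0,0,0,0.0015,0.015]]'
```

```text
clock: 31.18
eef_pos: [0.6203, 0.021, 0.0276]
tool_rot: [0.707, 0.707, 0.001, 0.001]
ft_force: [0.3, -0.9, -0.6]
grip_width: 0.0283
grasp_force: 59.4
clock: 31.42
eef_pos: [0.6195, 0.0212, 0.025]
tool_rot: [0.707, 0.707, 0.0, 0.0]
ft_force: [-0.0, 0.6, -1.2]
grip_width: 0.0283
grasp_force: 59.4
```

```bash
python3 jog.py '[[0,0,0,0,0,0.001,0.015],[0,0,0,0,0,0.001,0.015]]'
```

```text
clock: 31.68
eef_pos: [0.6194, 0.0211, 0.0238]
tool_rot: [0.707, 0.707, -0.0, -0.0]
ft_force: [-1.0, 0.3, -0.4]
grip_width: 0.0282
grasp_force: 59.5
```

```bash
python3 jog.py '[[0,0,0,0,0,0.001,0.015],[0,0,0,0,0,0.001,0.015]]'
```

```text
clock: 31.92
eef_pos: [0.6194, 0.0211, 0.0237]
tool_rot: [0.707, 0.707, 0.0, 0.0]
ft_force: [-2.7, -0.3, 5.3]
grip_width: 0.028
grasp_force: 60.0
```

Contact. I'll release, rise and check.

```bash
python3 jog.py '[[0,0,0,0,0,0,0.035],[0,0,0,0,0,0,0.048],[0,0,0,0,0,0,0.048],[0,0,0,0,0,-0.04,0.055],[0,0,0,0,0,-0.1,0.06],[0,0,0,0,0,-0.15,0.06],[0,0,0,0,0,-0.2,0.06],[0,0,0,0,0,-0.2,0.06],[0,0,0,0,0,-0.2,0.06]]'
python3 - <<'E'
from h import *
c,im=shot("wrist");cv2.imwrite("pics/f1.png",im[:,:,::-1])
s=cams.camera("side")[80:330,150:450,::-1]
cv2.imwrite("pics/f.png",np.hstack([cv2.resize(im[:,120:520,::-1],(400,400)),cv2.resize(s,(400,400))]))
E
```

```text
clock: 33.05
eef_pos: [0.6192, 0.021, 0.2223]
tool_rot: [0.707, 0.707, -0.0, -0.0]
ft_force: [0.1, -0.3, -1.3]
grip_width: 0.0601
grasp_force: 0.0
```

View pics/f.png

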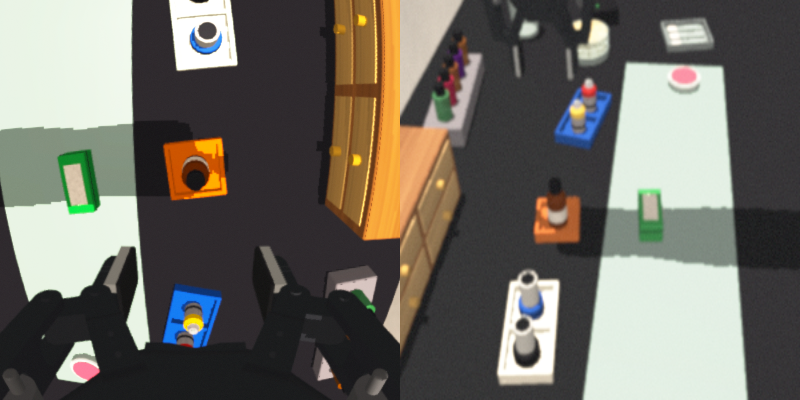

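All five parts stand upright in their bays: bottle (557,205), objectives (580,110), eyepieces (528,310) in the side half. The box and petri dish are undisturbed.

```bash
python3 -c "
from workcell import bot, cams, ticket, readout
print(ticket.job_done())"
```

```text
the job is handed in; nothing more can be done
None
```

The job is handed in: both objectives are in the blue tray, both eyepieces in the white tray and the oil bottle in the orange tray, all standing upright in the final camera check, with the slide box and petri dish left where they were, at about 33 s of the 128 s allowed.

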